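Sort two spinner rotors on the knife-edge balance

TASK

One of the two two-arm rotors has an off-centre mass: lay a rotor in the beam of the knife-edge balance, let go and see whether it stays level or tips. Put the one that tips the beam into the black reject tray, lying flat, and leave the one that balances resting in the beam; reject neither before a rotor has been tried on the balance. Set the rotors down rather than dropping them, and leave the grooved pulley and the black impeller where they are.

Things in the scene. Friction and masses are not known exactly. Their poses are not given: they have to be found in the camera images.
- rotor_1: Two-arm aluminium rotor, the two look alike but one has a hidden heavy end. Flat underside, 164 mm long (own y), about 0.3 kg. Hub block in the middle 32 mm (own x, flat sides to grip) x 36 mm, 40 mm high, 12 mm shaft stub on top; arms 22 mm wide, 8 mm thick; 32 mm round boss, 14 mm high, at each end. Origin: underside below the hub, z up. One starts on the table to the left, one to the right.
- rotor_2: Two-arm aluminium rotor, the two look alike but one has a hidden heavy end. Flat underside, 164 mm long (own y), about 0.3 kg. Hub block in the middle 32 mm (own x, flat sides to grip) x 36 mm, 40 mm high, 12 mm shaft stub on top; arms 22 mm wide, 8 mm thick; 32 mm round boss, 14 mm high, at each end. Origin: underside below the hub, z up. One starts on the table to the left, one to the right.
- beam (a joint): Tilt of the balance beam on its knife edge, rad: 0 level, + when its own +y end is up, stops at about +-0.17. Sprung to level and damped (settles within 1 s). The sound rotor lying in the beam tilts it by less than 0.1; the off-centre one tips it by more than 0.12, to either side, usually to the stop.
- nest (a point): Middle of the balance beam's upper face, 74 mm above the table when level; moves with the beam: y along it, x across. A rotor lies along the beam, underside on this face, hub over this point, a boss in each end cup, either way round, with 7 mm play lengthwise and 11 mm sideways each way. The beam pivots 8 mm below this point.
- balance: Fixed stand of the knife-edge balance: dark steel base 130 x 120 mm with a wedge, beyond the tray. On it rocks the aluminium beam, 188 mm long (along y) plus end screws to 240 mm, 26 mm wide in the middle (y within 44 mm), with a three-sided cup 64 mm wide at each end, whose lips rise 10 mm over the beam's upper face. Origin: centre of the base's underside, on the table.
- reject_tray: Black open tray fixed to the table, 160 mm (its x) by 244 mm (its y) outside, walls 5 mm thick and 22 mm high, floor 5 mm thick. Origin: centre of its underside, at table height. A rotor fits in lying along its y axis.
- pulley: Steel grooved pulley, 64 mm diameter, 34 mm high, standing on the table beyond one rotor. Origin: centre of its underside. Not to be disturbed.
- impeller: Black plastic fan impeller, 72 mm diameter, 24 mm high, on the table beyond the other rotor. Origin: centre of its underside. Not to be disturbed.
Mind the look-alikes: they are no part of the job. Leave any red or yellow look-alike of the rotor_2 alone.

How it is judged:
By the outcome, as a careful person would: the job done as asked, in the order asked, and still so for the second after the job is handed in, with the robot touching nothing.
It also fails if it takes over 59 s, if anything falls off the work surface, if the arm or the gripper's body presses on something with over 40 N, if the wrist force passes 120 N, or if a joint passes its speed limit or range.

ROBOT

A 6-joint arm with a two-finger parallel gripper is mounted at the origin on the work surface. World frame = base frame: x ahead of the robot, y to its left, z up, the work surface at z = 0. Lengths are in mm, angles in rad, forces in N, time in s.
With the tool pointing down it reaches from about 325 to 775 mm from the base axis. Payload 9.3 kg.
Tool frame: the origin (TCP) lies midway between the tips of the shut fingers; the grasp point (between the pads) lies 19 mm behind it; x points along the fingers, y is the direction in which the jaws open and shut, and the axes are right-handed (so a half turn about x gives the same grasp; the last joint's range is limited). The gripper opens to 85 mm and grips with 20 to 120 N. Pads are 22 mm wide; open, the fingers measure 114 mm over their backs; the gripper's body (76 mm by 85 mm) begins 54 mm behind the grasp point. The pads swing forward as they close: fully open they stand 13 mm farther back than shut.
Start: joints at [0.978, 0.259, 0.021, 1.334, 0, 1.418], TCP at [234.168, 497.656, 208.379] pointing down, gripper open.
Joint ranges: [-3.04, 3.04], [-0.91, 1.82], [-1.04, 1.36], [-1.92, 1.95], [-1.52, 1.45], [-3.14, 3.14]. Speed limits (rad/s): [2.22, 2.22, 2.79, 3.14, 3.14, 3.14].

INTERFACE

Orientations are given as a rotation vector (axis times angle).
In Python, from bench import * gives the robot as it stands.
- The arm moves only by the tool arm_command, never from a script. Its argument "rows" is a list that holds one entry, the list of rows, each a list of 7 numbers: the turn, a rotation vector about the tool's x, y, z in degrees, then the shift along the tool's x, y, z in mm, then the closure, from 0 (fully open) to 1 (shut). A call has 1 to 5 rows; each row is the pose to reach, as a shift and turn from the pose commanded when the call began, along the tool's axes at that moment; what a row does not reach only later rows make up. A row lasts 1/12 s, in which the tool goes at most 41.7 mm and 7.16 degrees, less where a joint would pass 70% of its speed; a pose out of reach is approached as far as the arm can. A call with a gripper value outside its range is refused whole. The fingers move at their own pace and stop on an object; "grip_force" is the grip in N (left out, the last holds). Time passes only in rows, so rows that repeat a pose let the fingers close. It gives the time, the measured TCP pose, the force and the opening at its end, in the units of the state.
- sense(): the state, without advancing time (a new reading comes with each control period).
- snapshot(name): name is "scene" or "side" or "wrist"; returns the picture (420x560x3 uint8, red, green, blue); there is no depth.
- calibration(name): a dict with "K" (3x3 intrinsics, pixels), "origin" and "rotation" of the camera in the world. Camera axes: x right, y down, z forward; pixel columns grow to the right and rows downward; lengths in mm; the calibration is good to about 2 mm. The wrist camera is an equidistant fisheye: a pixel r from the principal point sees the ray r / f radians off the axis. A picture is of the moment at which its call begins: read the wrist's pose just before it. calibration takes no time and is no camera call; for the wrist camera it gives the pose at the moment of the call.
- close_job(): hands the job in, once; it reports no verdict.
The state is a dict: "clock": time; "joint_positions": joint angles; "joint_vel": joint speeds; "joint_efforts": joint torques, N m; "eef_pos": TCP position; "tcp_rot": TCP orientation; "force": force on the tool from outside, world axes, zero at the start; "wrist_torque": the same for the moment, N m; "finger_gap": opening from 0.0 (shut) to 1.0 (fully open).
Only numpy, scipy, OpenCV 4.12 (cv2) and the standard library are available. Lean on these libraries where they do the work, as an engineer would, in place of code of your own. Each camera call takes 0.05 s, during which the arm holds its last target. There are 200 camera calls.

## Working session

There is one attempt and no reset: what is moved stays moved. The work goes in short steps, Python scripts to look and compute and a tool call to move; the robot and the scene stay as the last step left them, time stands still between calls to the robot, and variables do not carry over. Pictures are saved under pics/ and viewed, about 8 in all and at most 12, crops included, and the job is handed in when it is done.

Besides the shell and the picture viewer there is one more tool, called after "Call:" as name(argument=value, ...), one argument or row to a line, values as JSON. arm_command: Moves the arm, as the interface text tells. Its arguments: {"type":"object","properties":{"rows":{"type":"array"},"grip_force":{"type":"number"}},"required":["rows"]}

```bash
ls; mkdir -p pics
python3 - <<'E'
from bench import *
import cv2,numpy as np
s=sense();print(s)
for n in("scene","side"):
    cv2.imwrite(f"pics/{n}0.png",snapshot(n)[:,:,::-1])
    c=calibration(n);print(n,c)
a=[cv2.imread(f"pics/{n}0.png") for n in("scene","side")]
E
```

```text
pics
{'clock': 0.0, 'joint_positions': array([ 9.78433465e-01,  2.59186287e-01,  2.07529001e-02,  1.33370792e+00,
       -8.66772793e-06,  1.41819797e+00]), 'joint_vel': array([ 3.22813267e-04, -5.35736163e-04,  5.59012623e-04, -3.56083282e-05,
        1.03047498e-03, -9.64649653e-04]), 'joint_efforts': array([-2.14253363e-03, -5.55639803e+01,  3.44530857e+01,  1.37348930e-02,
       -2.24236715e-04,  1.45061955e-05]), 'eef_pos': array([233.97526188, 497.39801081, 207.76591554]), 'tcp_rot': array([ 0.34391565,  1.54362517, -0.34590165]), 'force': array([ 0.09582175,  0.46003692, -0.32338613]), 'wrist_torque': array([-0.02710025,  0.00550938, -0.01275534]), 'finger_gap': 1.0001754934163891}
scene {'K': array([[384.86832548,   0.        , 285.09453602],
       [  0.        , 384.86832548, 203.65028929],
       [  0.        ,   0.        ,   1.        ]]), 'origin': array([1064.02558746,  116.14284144,  846.91773265]), 'rotation': array([-1.49287229, -2.25992804,  0.75254752])}
side {'K': array([[456.81962894,   0.        , 277.94440329],
       [  0.        , 456.81962894, 208.61851532],
       [  0.        ,   0.        ,   1.        ]]), 'origin': array([ 385.19561196, -854.03510572, 1040.07318063]), 'rotation': array([-2.45362521,  0.3024857 , -0.08367077])}
```

View pics/scene0.png

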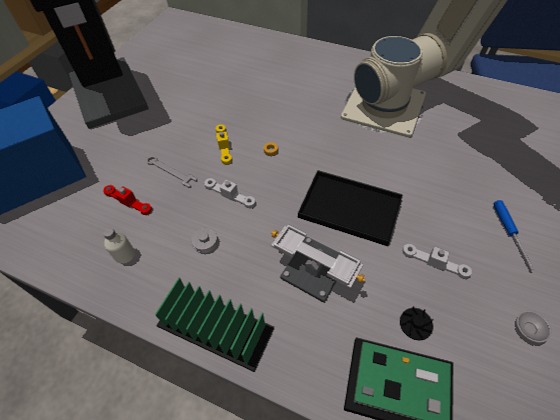

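View pics/side0.png

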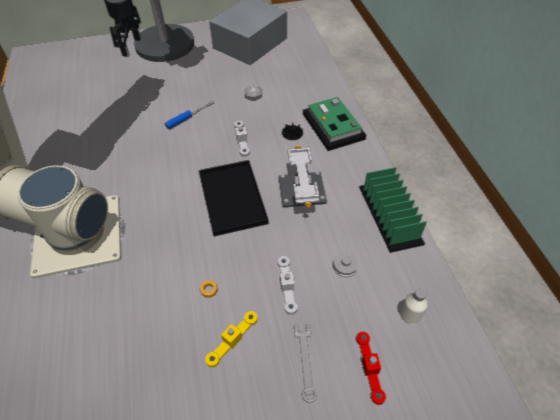

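Scene view: grey two-arm rotors at (229,191) and (437,260). The red (128,198) and yellow (223,143) look-alikes are no part of the job. The beam is at (317,254) and the tray at (350,207). In the side view the rotors are at (287,285) and (242,138). Next, enlarged crops to confirm and measure.

```bash
cat > h.py <<'E'
import cv2,numpy as np
from bench import *
from scipy.spatial.transform import Rotation as R
def cast(n,uv,z):
    c=calibration(n);K=c["K"];M=R.from_rotvec(c["rotation"]).as_matrix()
    d=M@np.linalg.solve(K,[uv[0],uv[1],1]);o=c["origin"]
    return (o+d*(z-o[2])/d[2])
def proj(n,p):
    c=calibration(n);M=R.from_rotvec(c["rotation"]).as_matrix()
    q=c["K"]@(M.T@(np.array(p)-c["origin"]));return q[:2]/q[2]
def tri(u1,u2):
    A=[];b=[]
    os=[];ds=[]
    for n,uv in(("scene",u1),("side",u2)):
        c=calibration(n);d=R.from_rotvec(c["rotation"]).as_matrix()@np.linalg.solve(c["K"],[*uv,1]);d/=np.linalg.norm(d)
        P=np.eye(3)-np.outer(d,d);A.append(P);b.append(P@c["origin"])
    return np.linalg.solve(sum(A),sum(b))
E
python3 - <<'E'
from h import *
a=cv2.imread("pics/scene0.png");b=cv2.imread("pics/side0.png")
def crop(im,x,y,w=100,h=75):
    c=cv2.resize(im[y:y+h,x:x+w],(400,300),interpolation=cv2.INTER_CUBIC)
    for k in range(0,w,10): cv2.putText(c,str(x+k),(k*4,8),0,.28,(0,0,255));cv2.line(c,(k*4,8),(k*4,12),(0,0,255))
    for k in range(0,h,10): cv2.putText(c,str(y+k),(0,k*4+4),0,.28,(0,0,255))
    return c
g=np.vstack([np.hstack([crop(a,180,155),crop(a,390,225)]),np.hstack([crop(b,240,250),crop(b,190,105)])])
cv2.imwrite("pics/c1.png",g)
g=np.vstack([np.hstack([crop(a,265,215,110,90)[:, :],crop(b,250,140)])])
cv2.imwrite("pics/c2.png",np.vstack([np.hstack([crop(a,270,225),crop(b,260,140)]),np.hstack([crop(a,295,170,120,90)*0+cv2.resize(a[165:255,290:410],(400,300)),cv2.resize(b[155:245,175:295],(400,300))])]))
E
```

```text
(no output)
```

View pics/c1.png

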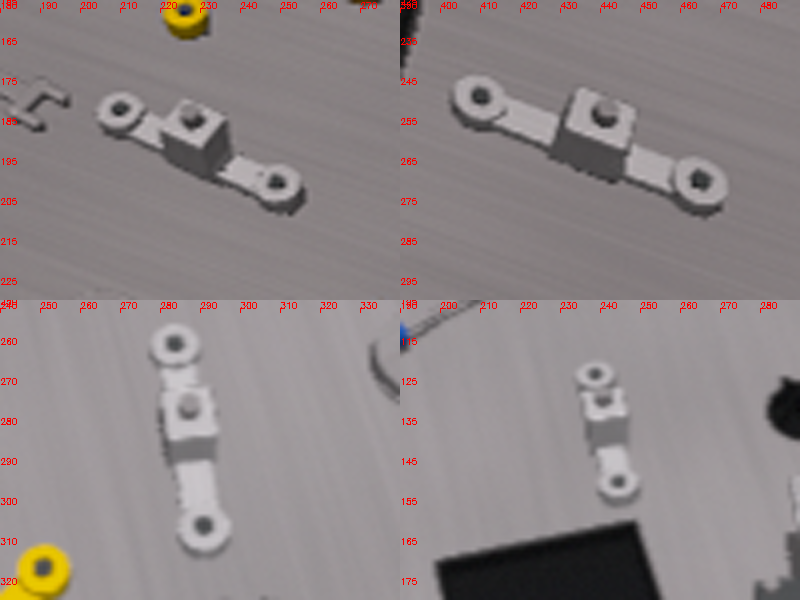

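View pics/c2.png

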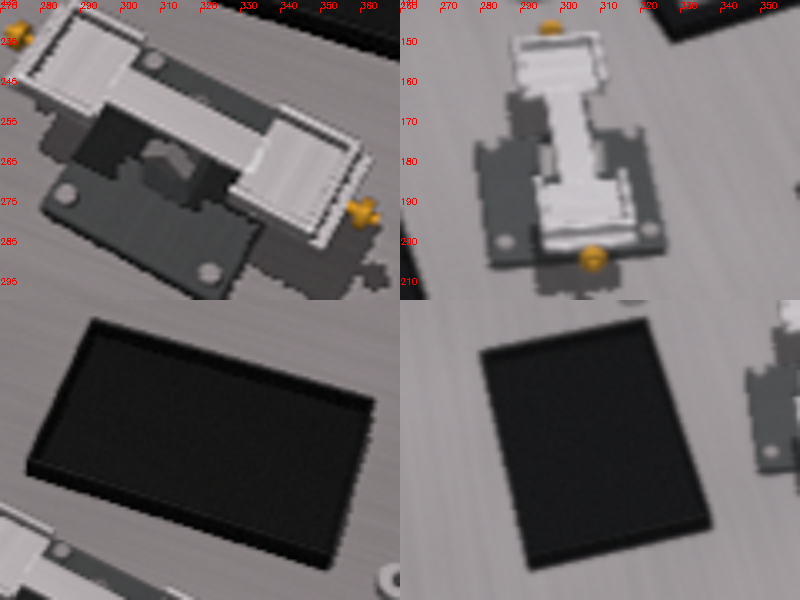

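The crops confirm two plain grey rotors with clear boss holes. Right rotor: scene holes (210,182), (249,200). Left rotor: (410,249), (465,270). The beam's gold screws and the tray rim corners are also sharp.

Run:
```python
from h import *
np.set_printoptions(precision=1,suppress=True)
o=.375
sc=lambda x,y,X,Y:(x/4+X-o,y/4+Y-o)
A=[(sc(121,110,180,155),sc(175,44,240,250)),(sc(277,182,180,155),sc(204,226,240,250))]
B=[(sc(80,97,390,225),sc(195,74,190,105)),(sc(300,181,390,225),sc(218,182,190,105))]
S=[(sc(363,213,270,225),sc(150,28,260,140)),(sc(18,35,270,225),sc(193,258,260,140))]
for nm,L,z in(("right",A,14),("left",B,14),("screws",S,None)):
    P=[]
    for u,v in L:
        t=tri(u,v);print(nm,t,*([cast("scene",u,z)[:2],cast("side",v,z)[:2]] if z else [])); 
        P.append((cast("scene",u,z)+cast("side",v,z))/2 if z else t)
    m=(P[0]+P[1])/2;d=P[0]-P[1]
    print(nm,"mid",m,"len",np.linalg.norm(d),"yaw of y-axis vs world y deg",np.degrees(np.arctan(-d[0]/d[1])))
# beam floor cup/narrow corners in scene (z=84 lips outer corners)
for n,L,z in(("scene",[sc(80,2,270,225),sc(8,72,270,225),sc(372,158,270,225),sc(322,246,270,225)],84),
             ("side",[sc(112,38,260,140),sc(200,32,260,140),sc(142,246,260,140),sc(234,232,260,140)],84)):
    Q=np.array([cast(n,u,z) for u in L]);print(n,Q[:,:2].tolist(),Q.mean(0))
t=lambda x,y,X,Y:(x/3.333+X-.35,y/3.333+Y-.35)
for n,L in(("scene",[t(92,18,290,165),t(375,100,290,165),t(330,253,290,165),t(27,163,290,165)]),("side",[t(80,51,175,155),t(246,18,175,155),t(312,216,175,155),t(130,256,175,155)])):
    Q=np.array([cast(n,u,22) for u in L]);print("tray",n,Q[:,:2],Q.mean(0))
s=sense();print(R.from_rotvec(s["tcp_rot"]).as_matrix())
```

```text
right [ 546.8 -302.6   96.8] [ 521.7 -363.1] [ 535.3 -231.9]
right [ 507.5 -292.2  -79.5] [ 535.9 -233.5] [ 520.5 -362.9]
right mid [ 528.4 -297.9   14. ] len 0.7821695070637166 yaw of y-axis vs world y deg -21.66196209886795
left [532.  209.9  88.6] [517.  198.5] [521.1 332.8]
left [505.8 323.7 -65.2] [522.9 330.2] [514.9 200.5]
left mid [519.  265.5  14. ] len 0.33757101266227074 yaw of y-axis vs world y deg -22.360219547528377
screws [667.  111.6  73.4]
screws [ 636.4 -109.5   71.8]
screws mid [651.7   1.1  72.6] len 223.20012204277526 yaw of y-axis vs world y deg -7.889416799019983
scene [[609.0577877512426, -82.17833619384926], [668.9694566685945, -101.51859114302052], [640.8163868940962, 105.48434173039001], [701.0499941937055, 96.09341179459138]] [655.    4.5  84. ]
side [[632.5034941541138, 99.79388440896105], [697.614906141591, 89.33327432097883], [601.9814597253043, -99.34501198817247], [665.7212815826432, -103.09177914826375]] [649.5  -3.3  84. ]
tray scene [[370.6 -98.8]
 [365.  142.4]
 [519.  145. ]
 [530.8 -92.8]] [446.3  24.   22. ]
tray side [[362.3 142.7]
 [518.5 145.6]
 [526.1 -95.6]
 [371.6 -98.5]] [444.6  23.6  22. ]
[[-0.   0.4  0.9]
 [-0.   0.9 -0.4]
 [-1.  -0.  -0. ]]
```

```bash
cat > go.py <<'E'
import sys
from h import *
# target x y z yaw(tool y axis vs world x, deg) [tilt about tool y, deg]
x,y,z,w=map(float,sys.argv[1:5]);t=float(sys.argv[5]) if len(sys.argv)>5 else 0
s=sense();M=R.from_rotvec(s["tcp_rot"]).as_matrix()
c,n=np.cos(np.radians(w)),np.sin(np.radians(w))
T=np.array([[0,0,-1],[c,n,0],[n,-c,0]]).T@R.from_euler("y",t,degrees=True).as_matrix()
print("t %.2f pos"%s["clock"],s["eef_pos"].round(1),"yaw %.1f"%np.degrees(np.arctan2(M[1,1],M[0,1])),"gap %.2f"%s["finger_gap"],"F",s["force"].round(1))
print("turn",np.degrees(R.from_matrix(M.T@T).as_rotvec()).round(1),"shift",(M.T@(np.array([x,y,z])-s["eef_pos"])).round(1))
E
python3 go.py 519 265.5 120 -2.6
```

```text
t 0.10 pos [234.  497.4 207.8] yaw 64.8 gap 1.00 F [ 0.4 -0.6  0.3]
turn [67.4  0.   0.1] shift [ 87.9 -88.4 356.6]
```

Call:
arm_command(
  rows=[
    [[67.4,0,0,88,-88,357,0],[67.4,0,0,88,-88,357,0],[67.4,0,0,88,-88,357,0],[67.4,0,0,88,-88,357,0],[67.4,0,0,88,-88,357,0]],
  ],
)

```text
clock: 0.52
eef_pos: [392.4, 368.6, 159.2]
tcp_rot: [0.833, 1.405, -0.833]
force: [0.8, 0.9, 0.4]
finger_gap: 1.005
```

```bash
python3 go.py 519 265.5 120 -2.6
```

```text
t 0.52 pos [392.4 368.6 159.2] yaw 28.7 gap 1.01 F [0.8 0.9 0.4]
turn [31.3  0.   0. ] shift [ 39.2  61.6 151.2]
```

Call:
arm_command(
  rows=[
    [[31.3,0,0,39,61,150,0],[31.3,0,0,39,61,150,0],[31.3,0,0,39,61,150,0],[31.3,0,0,39,61,150,0],[31.3,0,0,39,61,150,0]],
  ],
)

```text
clock: 0.93
eef_pos: [521.7, 263.7, 118.1]
tcp_rot: [1.246, 1.183, -1.25]
force: [-1.4, 1.5, -0.9]
finger_gap: 0.998
```

```bash
python3 go.py 519 265.5 7 -2.6
python3 - <<'E'
from h import *
c=calibration("wrist");cv2.imwrite("pics/w1.png",snapshot("wrist")[:,:,::-1])
print(c)
E
```

```text
t 0.93 pos [521.7 263.7 118.1] yaw -3.0 gap 1.00 F [-1.4  1.5 -0.9]
turn [-0.4  0.1  0.1] shift [111.1  -2.7  -1.9]
{'K': array([[325.1922621 ,   0.        , 279.33492184],
       [  0.        , 325.1922621 , 213.14911622],
       [  0.        ,   0.        ,   1.        ]]), 'origin': array([525.17027635, 330.55778619, 284.02648894]), 'rotation': array([ 2.87324272, -0.07719353, -0.01043235])}
```

View pics/w1.png

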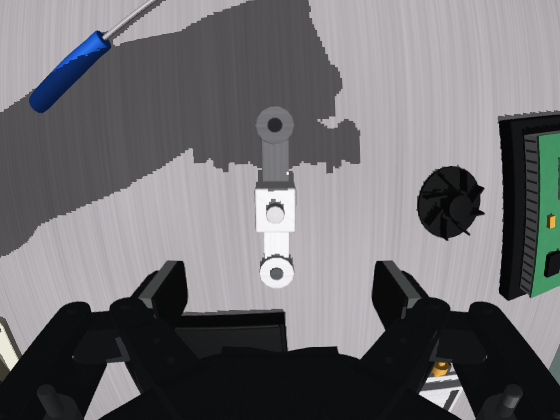

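The wrist view shows the left rotor between the jaws, with boss holes at (274.5,125) and (277,273.5). I refine from those.

```bash
cat >> h.py <<'E'
def fish(c,uv,z):
    K=c["K"];p=np.array([uv[0]-K[0,2],uv[1]-K[1,2]]);r=np.hypot(*p);th=r/K[0,0]
    d=np.r_[p/r*np.sin(th),np.cos(th)];d=R.from_rotvec(c["rotation"]).as_matrix()@d
    return c["origin"]+d*(z-c["origin"][2])/d[2]
E
python3 - <<'E'
from h import *
c={'K':np.array([[325.19,0,279.33],[0,325.19,213.15],[0,0,1]]),'origin':np.array([525.17,330.56,284.03]),'rotation':np.array([2.87324,-.07719,-.01043])}
a=fish(c,(274.5,125),14);b=fish(c,(277,273.5),14);print(a,b,(a+b)/2,np.degrees(np.arctan2(-(a-b)[0],(a-b)[1])),np.linalg.norm(a-b))
E
```

```text
[521.2583916  331.77008017  14.        ] [515.96727821 199.43104056  14.        ] [518.61283491 265.60056036  14.        ] -2.289551794392784 132.44477070291384
```

Call:
arm_command(
  rows=[
    [[-0.5,0,0,30,-3,-2,0],[-0.5,0,0,60,-3,-2,0],[-0.5,0,0,85,-3,-2,0],[-0.5,0,0,103,-3,-2,0],[-0.5,0,0,111,-3,-2,0]],
  ],
)

```text
clock: 1.4
eef_pos: [512.6, 270.6, 7.4]
tcp_rot: [1.228, 1.197, -1.234]
force: [-0.8, 0.0, 0.6]
finger_gap: 1.001
```

Call:
arm_command(
  rows=[
    [[0,0,0,0,0,0,1],[0,0,0,0,0,0,1],[0,0,0,0,0,0,1],[0,0,0,0,0,0,1],[0,0,0,0,0,0,1]],
  ],
  grip_force=50,
)

```text
clock: 1.82
eef_pos: [515.9, 270.9, 11.6]
tcp_rot: [1.235, 1.193, -1.23]
force: [-0.6, -0.3, 6.6]
finger_gap: 0.348
```

```bash
python3 go.py 519 265.5 160 -2.6
```

```text
t 1.82 pos [515.9 270.9  11.6] yaw -1.8 gap 0.35 F [-0.6 -0.3  6.6]
turn [ 0.8 -0.1 -0.2] shift [-148.4    3.7    5.2]
```

Call:
arm_command(
  rows=[
    [[0,0,0,-10,0,0,1],[0,0,0,-50,0,0,1],[0,0,0,-90,0,0,1],[0,0,0,-120,0,0,1],[0,0,0,-130,0,0,1]],
  ],
)

```text
clock: 2.23
eef_pos: [516.2, 271.1, 145.8]
tcp_rot: [1.237, 1.191, -1.226]
force: [1.0, 0.0, -2.2]
finger_gap: 0.353
```

Call:
arm_command(
  rows=[
    [[0,0,0,0,0,0,1],[0,0,0,0,0,0,1],[0,0,0,0,0,0,1]],
  ],
)

```text
clock: 2.48
eef_pos: [513.6, 270.1, 138.0]
tcp_rot: [1.23, 1.195, -1.235]
force: [0.2, 0.2, -3.0]
finger_gap: 0.347
```

```bash
python3 go.py 652 6.4 150 -7.9
python3 - <<'E'
from h import *
c=calibration("wrist");cv2.imwrite("pics/w2.png",snapshot("wrist")[:,:,::-1])
print(c)
E
```

```text
t 2.48 pos [513.6 270.1 138. ] yaw -1.8 gap 0.35 F [ 0.2  0.2 -3. ]
turn [6.1 0.1 0.2] shift [-12.1 146.6 259.2]
{'K': array([[325.1922621 ,   0.        , 279.33492184],
       [  0.        , 325.1922621 , 213.14911622],
       [  0.        ,   0.        ,   1.        ]]), 'origin': array([515.9608099 , 336.82410252, 303.99537382]), 'rotation': array([ 2.87497783, -0.0465474 , -0.00864892])}
```

View pics/w2.png

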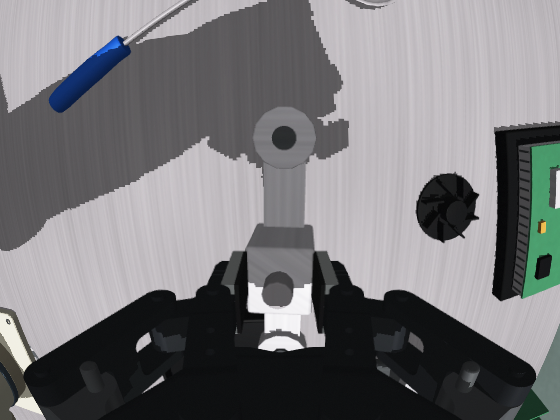

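Rotor held level; far boss hole at (284,138).

Run:
```python
from h import *
c={'K':np.array([[325.19,0,279.33],[0,325.19,213.15],[0,0,1]]),'origin':np.array([515.96,336.82,304.0]),'rotation':np.array([2.87498,-.04655,-.00865])}
print(fish(c,(284,138),141))
```

```text
[517.82448201 331.02054296 141.        ]
```

Call:
arm_command(
  rows=[
    [[6.1,0,0,-12,19,34,1],[6.1,0,0,-12,38,68,1],[6.1,0,0,-12,57,102,1],[6.1,0,0,-12,76,136,1],[6.1,0,0,-12,95,168,1]],
  ],
)

```text
clock: 2.95
eef_pos: [604.1, 97.7, 150.0]
tcp_rot: [1.308, 1.143, -1.313]
force: [1.2, 1.2, -3.2]
finger_gap: 0.357
```

Call:
arm_command(
  rows=[
    [[0,0,0,0,18,34,1],[0,0,0,0,34,60,1],[0,0,0,0,40,75,1],[0,0,0,0,42,80,1],[0,0,0,0,42,80,1]],
  ],
)

```text
clock: 3.37
eef_pos: [634.5, 13.5, 150.2]
tcp_rot: [1.31, 1.142, -1.314]
force: [-0.8, 0.7, -2.3]
finger_gap: 0.349
```

Call:
arm_command(
  rows=[
    [[0,0,0,0,0,0,1],[0,0,0,0,0,0,1],[0,0,0,0,0,0,1]],
  ],
)

```text
clock: 3.62
eef_pos: [634.5, 16.0, 151.9]
tcp_rot: [1.309, 1.142, -1.309]
force: [-0.7, -0.3, -2.4]
finger_gap: 0.353
```

```bash
python3 go.py 652 6.4 100 -7.9
```

```text
t 3.62 pos [634.5  16.  151.9] yaw -7.8 gap 0.35 F [-0.7 -0.3 -2.4]
turn [ 0.1 -0.   0. ] shift [51.9 18.7  7.2]
```

Call:
arm_command(
  rows=[
    [[0,0,0,0,14,5,1],[0,0,0,10,19,7,1],[0,0,0,30,19,7,1],[0,0,0,44,19,7,1],[0,0,0,48,19,7,1]],
  ],
)

```text
clock: 4.03
eef_pos: [651.2, 5.9, 100.6]
tcp_rot: [1.308, 1.144, -1.313]
force: [-0.4, -0.0, -3.5]
finger_gap: 0.351
```

Call:
arm_command(
  rows=[
    [[0,0,0,0,0,0,1],[0,0,0,0,0,0,1],[0,0,0,0,0,0,1]],
  ],
)

```text
clock: 4.28
eef_pos: [653.2, 5.2, 104.9]
tcp_rot: [1.311, 1.14, -1.309]
force: [-0.3, -1.4, -3.0]
finger_gap: 0.354
```

```bash
python3 go.py 652.7 6.4 86 -7.9
python3 - <<'E'
from h import *
a=snapshot("scene")[215:305,260:380,::-1];b=snapshot("side")[125:215,240:360,::-1]
cv2.imwrite("pics/c3.png",np.hstack([cv2.resize(i,(400,300),interpolation=cv2.INTER_CUBIC) for i in(a,b)]))
E
```

```text
t 4.28 pos [653.2   5.2 104.9] yaw -7.9 gap 0.35 F [-0.3 -1.4 -3. ]
turn [ 0.  -0.  -0.1] shift [18.9 -0.7 -1.1]
```

View pics/c3.png

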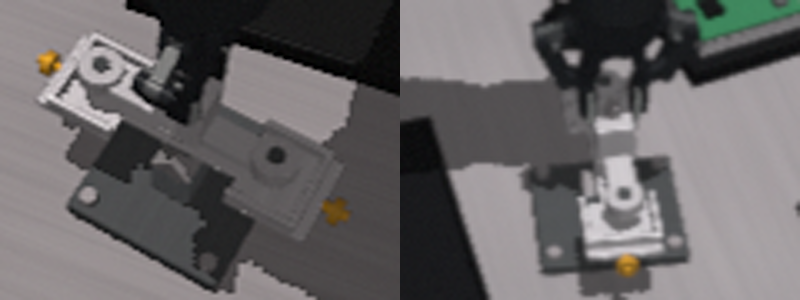

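Rotor hangs over both cups; holes at crop (102,64) and (276,156). I check them numerically while lowering to just above contact.

Run:
```python
from h import *
a=cast("scene",(260+102/3.333-.35,215+64/3.333-.35),107);b=cast("scene",(260+276/3.333-.35,215+156/3.333-.35),107);c=cast("side",(240+224/3.333-.35,125+194/3.333-.35),107)
print(a,b,(a+b)/2,c)
```

```text
[643.78992686 -65.74076589 107.        ] [664.21960722  64.32717272 107.        ] [654.00476704  -0.70679658 107.        ] [644.49397448 -63.26071934 107.        ]
```

Call:
arm_command(
  rows=[
    [[0,0,0,5,0,-1,1],[0,0,0,10,0,-1,1],[0,0,0,14,0,-1,1],[0,0,0,14,0,-1,1],[0,0,0,14,0,-1,1]],
  ],
)

```text
clock: 4.8
eef_pos: [652.6, 6.0, 89.4]
tcp_rot: [1.31, 1.141, -1.311]
force: [-0.7, -0.1, -2.3]
finger_gap: 0.351
```

```bash
python3 go.py 652.7 6.4 86 -7.9
```

```text
t 4.80 pos [652.6   6.   89.4] yaw -7.9 gap 0.35 F [-0.7 -0.1 -2.3]
turn [-0.   0.   0.1] shift [ 3.4  0.  -0.4]
```

Call:
arm_command(
  rows=[
    [[0,0,0,1,0,0,1],[0,0,0,2,0,0,1],[0,0,0,3,0,0,1],[0,0,0,3,0,0,1],[0,0,0,3,0,0,1]],
  ],
)

```text
clock: 5.22
eef_pos: [652.9, 6.0, 86.9]
tcp_rot: [1.31, 1.141, -1.31]
force: [-0.5, 0.3, -2.8]
finger_gap: 0.352
```

```bash
python3 go.py 652.7 6.4 86 -7.9
```

```text
t 5.22 pos [652.9   6.   86.9] yaw -7.9 gap 0.35 F [-0.5  0.3 -2.8]
turn [-0. -0.  0.] shift [ 0.9 -0.2 -0.4]
```

Call:
arm_command(
  rows=[
    [[0,0,0,0.7,0,0,1],[0,0,0,1.5,0,0,1],[0,0,0,2,0,0,1],[0,0,0,2,0,0,1],[0,0,0,2,0,0,1]],
  ],
)

```text
clock: 5.63
eef_pos: [653.1, 6.1, 85.6]
tcp_rot: [1.311, 1.14, -1.309]
force: [-1.6, 1.2, 5.1]
finger_gap: 0.352
```

```bash
python3 go.py 652.7 6.4 86 -7.9
```

```text
t 5.63 pos [653.1   6.1  85.6] yaw -7.9 gap 0.35 F [-1.6  1.2  5.1]
turn [-0.  -0.  -0.1] shift [-0.4 -0.5 -0.3]
```

Contact (about 8 N change). Release, retreat, let it settle, look.

Call:
arm_command(
  rows=[
    [[0,0,0,-0.5,0,0,0.5],[0,0,0,-0.5,0,0,0.2],[0,0,0,-0.5,0,0,0],[0,0,0,-0.5,0,0,0],[0,0,0,-0.5,0,0,0]],
  ],
)

```text
clock: 6.05
eef_pos: [652.9, 6.0, 85.2]
tcp_rot: [1.31, 1.141, -1.31]
force: [-0.0, 0.2, 0.3]
finger_gap: 0.994
```

Call:
arm_command(
  rows=[
    [[0,0,0,-10,0,0,0],[0,0,0,-40,0,0,0],[0,0,0,-80,0,0,0],[0,0,0,-110,20,20,0],[0,0,0,-120,50,30,0]],
  ],
)

```text
clock: 6.47
eef_pos: [698.5, -31.1, 213.6]
tcp_rot: [1.312, 1.134, -1.304]
force: [1.1, 0.2, 1.3]
finger_gap: 1.003
```

Call:
arm_command(
  rows=[
    [[0,0,0,0,0,0,0],[0,0,0,0,0,0,0],[0,0,0,0,0,0,0],[0,0,0,0,0,0,0],[0,0,0,0,0,0,0]],
  ],
)

```text
clock: 6.88
eef_pos: [697.4, -30.0, 205.2]
tcp_rot: [1.309, 1.142, -1.31]
force: [-0.4, 0.3, 0.3]
finger_gap: 0.998
```

Call:
arm_command(
  rows=[
    [[0,0,0,0,0,0,0],[0,0,0,0,0,0,0],[0,0,0,0,0,0,0]],
  ],
)

```text
clock: 7.13
eef_pos: [698.0, -30.3, 205.5]
tcp_rot: [1.31, 1.141, -1.31]
force: [-0.3, -0.1, 0.4]
finger_gap: 1.0
```

```bash
python3 go.py 652.7 6.4 86 -7.9;python3 - <<'E'
from h import *
a=snapshot("scene")[215:305,260:380,::-1];b=snapshot("side")[125:215,240:360,::-1]
cv2.imwrite("pics/c4.png",np.hstack([cv2.resize(i,(400,300),interpolation=cv2.INTER_CUBIC) for i in(a,b)]))
E
```

```text
t 7.13 pos [698.  -30.3 205.5] yaw -7.9 gap 1.00 F [-0.3 -0.1  0.4]
turn [ 0. -0.  0.] shift [119.5 -49.9 -30.1]
```

View pics/c4.png

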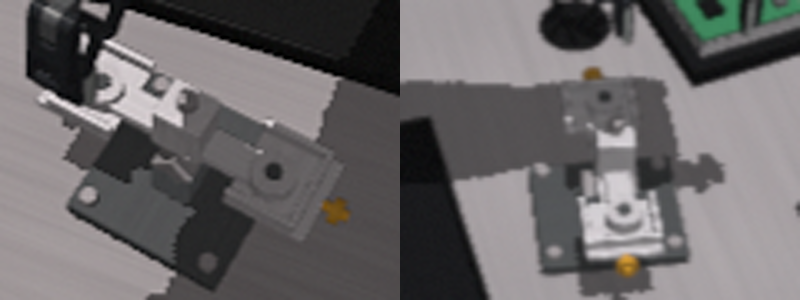

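Balanced: both gold screws are where they were with the empty, level beam (scene crop (335,211), side crop (593,74) and (628,265)). So the left rotor is sound and stays. I verify numerically and move on to the right rotor.

Run:
```python
from h import *
def gold(im,box):
    x0,y0,x1,y1=box;h=cv2.cvtColor(im[y0:y1,x0:x1],cv2.COLOR_BGR2HSV);m=cv2.inRange(h,(8,120,80),(30,255,255));n,l,s,c=cv2.connectedComponentsWithStats(m)
    return [(c[i]+[x0,y0]).round(1).tolist()+[int(s[i,4])] for i in range(1,n) if s[i,4]>5]
b0=cv2.imread("pics/side0.png");b1=snapshot("side")[:,:,::-1].copy()
print(gold(b0,(270,130,340,220)),gold(b1,(270,130,340,220)))
a0=cv2.imread("pics/scene0.png");a1=snapshot("scene")[:,:,::-1].copy()
print(gold(a0,(262,215,380,300)),gold(a1,(262,215,380,300)))
for s in(-.15,.15): print(s,proj("side",[667,112,72.6+111*s]),proj("side",[667,112,72.6]))
```

```text
[[297.2, 146.5, 13], [307.9, 204.3, 35]] [[297.3, 146.8, 10], [307.9, 204.3, 35]]
[[274.1, 233.2, 34], [360.3, 277.8, 45]] [[360.4, 277.6, 43]]
-0.15 [297.55545455 151.04764585] [297.65321388 147.08300573]
0.15 [297.75283502 143.04285986] [297.65321388 147.08300573]
```

Call:
arm_command(
  rows=[
    [[-1.5,0,0,5,-18,37,0],[-1.5,0,0,15,-36,75,0],[-1.5,0,0,25,-54,112,0],[-1.5,0,0,35,-72,150,0],[-1.5,0,0,45,-90,188,0]],
  ],
)

```text
clock: 7.75
eef_pos: [584.9, -201.2, 161.3]
tcp_rot: [1.291, 1.154, -1.291]
force: [0.7, -1.3, -0.5]
finger_gap: 0.997
```

Call:
arm_command(
  rows=[
    [[0,0,0,10,-16,37,0],[0,0,0,20,-32,75,0],[0,0,0,25,-40,95,0],[0,0,0,25,-42,101,0],[0,0,0,25,-42,101,0]],
  ],
)

```text
clock: 8.17
eef_pos: [532.3, -297.3, 136.5]
tcp_rot: [1.293, 1.153, -1.293]
force: [-0.6, -0.1, 0.8]
finger_gap: 1.001
```

Call:
arm_command(
  rows=[
    [[0,0,0,0,0,0,0],[0,0,0,0,0,0,0],[0,0,0,0,0,0,0],[0,0,0,0,0,0,0]],
  ],
)

```text
clock: 8.5
eef_pos: [533.9, -294.6, 136.9]
tcp_rot: [1.29, 1.155, -1.289]
force: [-0.1, 1.4, -0.7]
finger_gap: 1.001
```

```bash
python3 go.py 528.4 -297.9 10 -6.35
```

```text
t 8.50 pos [ 533.9 -294.6  136.9] yaw -6.3 gap 1.00 F [-0.1  1.4 -0.7]
turn [ 0.  0. -0.] shift [126.9  -5.2   3.9]
```

Beam is level to within about 0.01 rad. Descend on the right rotor and grip.

Call:
arm_command(
  rows=[
    [[0,0,0,20,-5,4,0],[0,0,0,55,-5,4,0],[0,0,0,90,-5,4,0],[0,0,0,110,-5,4,0],[0,0,0,118,-5,4,0]],
  ],
)

```text
clock: 8.92
eef_pos: [526.6, -297.3, 15.4]
tcp_rot: [1.291, 1.16, -1.292]
force: [-0.6, 0.7, 0.4]
finger_gap: 1.002
```

Call:
arm_command(
  rows=[
    [[0,0,0,0,0,0,0],[0,0,0,0,0,0,0],[0,0,0,0,0,0,0]],
  ],
)

```text
clock: 9.17
eef_pos: [528.8, -299.6, 20.4]
tcp_rot: [1.291, 1.152, -1.29]
force: [0.5, -1.0, 0.3]
finger_gap: 0.996
```

```bash
python3 go.py 528.4 -297.9 10 -6.35
```

```text
t 9.17 pos [ 528.8 -299.6   20.4] yaw -6.4 gap 1.00 F [ 0.5 -1.   0.3]
turn [-0.   0.1 -0.1] shift [10.4 -0.6 -1.7]
```

Call:
arm_command(
  rows=[
    [[0,0,0,5,0,-1,0],[0,0,0,9,0,-1,0],[0,0,0,9,0,-1,0],[0,0,0,9,0,-1,0.5],[0,0,0,9,0,-1,1]],
  ],
  grip_force=80,
)

```text
clock: 9.58
eef_pos: [527.8, -298.3, 9.8]
tcp_rot: [1.291, 1.154, -1.291]
force: [0.7, -0.0, -1.0]
finger_gap: 0.747
```

Call:
arm_command(
  rows=[
    [[0,0,0,0,0,0,1],[0,0,0,0,0,0,1],[0,0,0,0,0,0,1],[0,0,0,0,0,0,1],[0,0,0,0,0,0,1]],
  ],
)

```text
clock: 10.0
eef_pos: [528.2, -298.3, 10.2]
tcp_rot: [1.291, 1.153, -1.291]
force: [-0.4, 0.3, 6.0]
finger_gap: 0.343
```

```bash
python3 go.py 528.4 -297.9 110 -6.35
```

```text
t 10.00 pos [ 528.2 -298.3   10.2] yaw -6.4 gap 0.34 F [-0.4  0.3  6. ]
turn [-0.1  0.  -0.1] shift [-99.8   0.3  -0.4]
```

Call:
arm_command(
  rows=[
    [[0,0,0,-10,0,0,1],[0,0,0,-40,0,0,1],[0,0,0,-75,0,0,1],[0,0,0,-95,0,0,1],[0,0,0,-100,0,0,1]],
  ],
)

```text
clock: 10.42
eef_pos: [529.0, -299.1, 113.8]
tcp_rot: [1.291, 1.149, -1.289]
force: [1.1, -1.4, -1.3]
finger_gap: 0.34
```

Call:
arm_command(
  rows=[
    [[0,0,0,0,0,0,1],[0,0,0,0,0,0,1],[0,0,0,0,0,0,1]],
  ],
)

```text
clock: 10.67
eef_pos: [526.9, -297.5, 107.7]
tcp_rot: [1.291, 1.157, -1.292]
force: [-0.3, -1.1, -2.7]
finger_gap: 0.343
```

```bash
python3 go.py 445.5 24 110 1.8
python3 - <<'E'
from h import *
c=calibration("wrist");cv2.imwrite("pics/w3.png",snapshot("wrist")[:,:,::-1])
print(c["origin"],c["rotation"])
E
```

```text
t 10.67 pos [ 526.9 -297.5  107.7] yaw -6.4 gap 0.34 F [-0.3 -1.1 -2.7]
turn [-8.2 -0.1  0.2] shift [  -1.5 -116.8 -310.4]
[ 534.52475147 -231.71045567  273.84734747] [ 2.87393235 -0.16212182 -0.02370229]
```

View pics/w3.png

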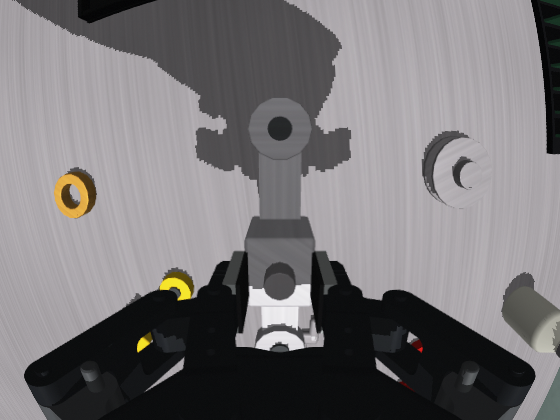

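The grip is central and level, far hole at (280,128). Carry it to the tray.

Call:
arm_command(
  rows=[
    [[-8,0,0,-2,-13,-35,1],[-8,0,0,-2,-26,-70,1],[-8,0,0,-2,-40,-106,1],[-8,0,0,-2,-53,-142,1],[-8,0,0,-2,-66,-178,1]],
  ],
)

```text
clock: 11.13
eef_pos: [480.6, -112.2, 110.3]
tcp_rot: [1.189, 1.224, -1.19]
force: [0.8, 0.2, -2.1]
finger_gap: 0.342
```

Call:
arm_command(
  rows=[
    [[0,0,0,0,-8,-36,1],[0,0,0,0,-16,-72,1],[0,0,0,0,-24,-108,1],[0,0,0,0,-29,-130,1],[0,0,0,0,-31,-136,1]],
  ],
)

```text
clock: 11.55
eef_pos: [445.2, 24.2, 110.7]
tcp_rot: [1.186, 1.226, -1.188]
force: [1.1, -0.2, -2.4]
finger_gap: 0.334
```

Call:
arm_command(
  rows=[
    [[0,0,0,0,0,0,1],[0,0,0,0,0,0,1],[0,0,0,0,0,0,1],[0,0,0,0,0,0,1]],
  ],
)

```text
clock: 11.88
eef_pos: [447.7, 20.1, 111.3]
tcp_rot: [1.189, 1.222, -1.19]
force: [0.5, 0.4, -3.7]
finger_gap: 0.342
```

```bash
python3 go.py 445.5 24 20 1.8
```

```text
t 11.88 pos [447.7  20.1 111.3] yaw 1.5 gap 0.34 F [ 0.5  0.4 -3.7]
turn [-0.3  0.   0. ] shift [91.3 -2.  -3.9]
```

Call:
arm_command(
  rows=[
    [[0,0,0,20,-2,-4,1],[0,0,0,45,-2,-4,1],[0,0,0,68,-2,-4,1],[0,0,0,82,-2,-4,1],[0,0,0,87,-2,-4,1]],
  ],
)

```text
clock: 12.3
eef_pos: [444.2, 24.3, 22.5]
tcp_rot: [1.189, 1.224, -1.192]
force: [-0.9, 1.2, -3.5]
finger_gap: 0.345
```

Call:
arm_command(
  rows=[
    [[0,0,0,0,0,0,1],[0,0,0,0,0,0,1],[0,0,0,2,0,0,1],[0,0,0,4,0,0,1],[0,0,0,4,0,0,1]],
  ],
)

```text
clock: 12.72
eef_pos: [445.5, 25.0, 21.0]
tcp_rot: [1.189, 1.221, -1.188]
force: [-0.7, 0.4, -2.4]
finger_gap: 0.337
```

```bash
python3 go.py 445.5 24 16 1.8
```

```text
t 12.72 pos [445.5  25.   21. ] yaw 1.6 gap 0.34 F [-0.7  0.4 -2.4]
turn [-0.2  0.  -0.1] shift [ 5. -0.  1.]
```

Call:
arm_command(
  rows=[
    [[0,0,0,1,0,0,1],[0,0,0,2,0,0,1],[0,0,0,3,0,0,1],[0,0,0,4,0,0,1],[0,0,0,4.5,0,0,1]],
  ],
)

```text
clock: 13.13
eef_pos: [445.2, 25.1, 16.0]
tcp_rot: [1.189, 1.222, -1.189]
force: [-0.4, 0.3, -2.5]
finger_gap: 0.34
```

Call:
arm_command(
  rows=[
    [[0,0,0,0,0,0,1],[0,0,0,0,0,0,1],[0,0,0,0,0,0,1]],
  ],
)

```text
clock: 13.38
eef_pos: [445.2, 25.1, 16.1]
tcp_rot: [1.189, 1.222, -1.189]
force: [0.2, -0.5, -2.4]
finger_gap: 0.341
```

```bash
python3 go.py 445.5 24 16 1.8
```

```text
t 13.38 pos [445.2  25.1  16.1] yaw 1.6 gap 0.34 F [ 0.2 -0.5 -2.4]
turn [-0.2  0.  -0. ] shift [0.1 0.2 1.1]
```

Call:
arm_command(
  rows=[
    [[0,0,0,0.7,0,0,1],[0,0,0,1.4,0,0,1],[0,0,0,1.8,0,0,1],[0,0,0,1.8,0,0,1],[0,0,0,1.8,0,0,1]],
  ],
)

```text
clock: 13.8
eef_pos: [445.5, 25.0, 15.1]
tcp_rot: [1.189, 1.221, -1.188]
force: [-2.9, -0.2, 9.4]
finger_gap: 0.339
```

Contact with the tray floor. Release, retreat up and toward the robot, then check.

Call:
arm_command(
  rows=[
    [[0,0,0,-0.5,0,0,0.5],[0,0,0,-0.5,0,0,0.2],[0,0,0,-0.5,0,0,0],[0,0,0,-0.5,0,0,0],[0,0,0,-0.5,0,0,0]],
  ],
)

```text
clock: 14.22
eef_pos: [445.2, 25.1, 14.7]
tcp_rot: [1.189, 1.222, -1.189]
force: [-1.1, -1.1, -0.1]
finger_gap: 0.994
```

Call:
arm_command(
  rows=[
    [[0,0,0,-10,0,0,0],[0,0,0,-40,0,0,0],[0,0,0,-80,0,0,0],[0,0,0,-120,0,0,0],[0,0,0,-160,0,0,0]],
  ],
)

```text
clock: 14.63
eef_pos: [444.6, 25.2, 176.6]
tcp_rot: [1.189, 1.223, -1.189]
force: [0.7, -0.7, -0.6]
finger_gap: 0.997
```

Call:
arm_command(
  rows=[
    [[0,0,0,-25,-5,-35,0],[0,0,0,-35,-10,-70,0],[0,0,0,-40,-15,-105,0],[0,0,0,-40,-20,-140,0],[0,0,0,-40,-25,-175,0]],
  ],
)

```text
clock: 15.05
eef_pos: [415.0, 200.9, 215.4]
tcp_rot: [1.19, 1.221, -1.188]
force: [1.2, -0.9, -0.6]
finger_gap: 1.002
```

Call:
arm_command(
  rows=[
    [[0,0,0,0,-5,-35,0],[0,0,0,0,-10,-60,0],[0,0,0,0,-10,-65,0],[0,0,0,0,-10,-65,0],[0,0,0,0,-10,-65,0]],
  ],
)

```text
clock: 15.47
eef_pos: [403.5, 263.8, 214.6]
tcp_rot: [1.187, 1.223, -1.189]
force: [0.8, 0.6, 0.7]
finger_gap: 1.002
```

```bash
python3 go.py 445.5 24 16 1.8
python3 - <<'E'
from h import *
a=snapshot("scene")[:,:,::-1];b=snapshot("side")[:,:,::-1]
cv2.imwrite("pics/fin.png",np.hstack([cv2.resize(i,(400,300),interpolation=cv2.INTER_CUBIC) for i in(a[160:310,260:460],b[125:275,180:380])]))
for n,o in(("scene",a),("side",b)):
    d=cv2.absdiff(o,cv2.imread(f"pics/{n}0.png")).max(2)
    for nm,p in(("pulley",(205,240) if n=="scene" else(345,265)),("imp",(416,322) if n=="scene" else(292,131))):
        print(n,nm,int((d[p[1]-12:p[1]+12,p[0]-12:p[0]+12]>40).sum()))
E
```

```text
t 15.47 pos [403.5 263.8 214.6] yaw 1.6 gap 1.00 F [0.8 0.6 0.7]
turn [-0.2  0.   0. ] shift [198.7  35.2 240.8]
scene pulley 0
scene imp 0
side pulley 0
side imp 0
```

View pics/fin.png

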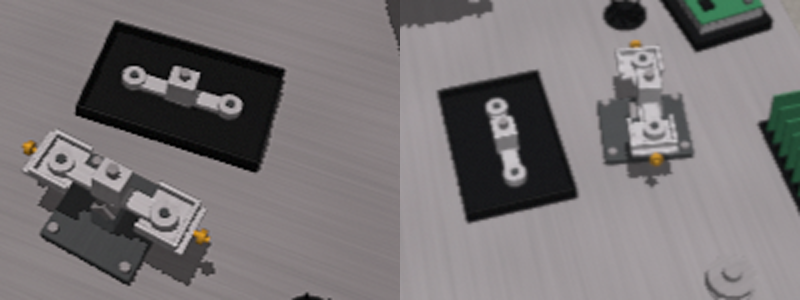

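The rejected rotor lies flat in the tray (hub at crop (183,80)). The other rotor rests in the level beam, with both gold screws where they started ((28,148), (202,236)). The pulley and impeller are unchanged.

```bash
python3 -c "
from bench import *
print(close_job())"
```

```text
the job is handed in; nothing more can be done
None
```

The balanced rotor is resting in the beam, the other is lying flat in the black reject tray, and the job is handed in at about 15.5 s.

- **Left rotor:** I laid it in the beam and let go. The beam stayed level, with the end screws within 0.3 px of their empty-beam positions (under about 0.02 rad), so it is the sound one and stayed there.
- **Right rotor:** I rejected it by elimination and did not try it on the balance. I set it down on the tray floor after feeling contact, before opening the fingers.
- **Last checks:** The final images show the beam level with its rotor in both cups, and the other rotor flat inside the tray. The pulley and impeller showed no changed pixels in either camera.
- **Off plan:** The first grasp was about 5 mm off-centre along the rotor because the arm had not settled when I measured. I corrected for it when placing the rotor. No check failed.

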